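# Set the examination lamp's boom to its mark and clamp it

### The job

The small examination lamp's boom has slid home: draw the boom out of its sleeve until the orange pointer stands between the lips of the red clip, and while you hold it there fold the cam lever fully shut against the boom. Finish with the pointer still at the clip and the jaws still squeezing boom and shut lever together, since I have yet to check that the clamp holds; leave the red clip and the other things where they are.

Things in the scene. Friction and masses are not known exactly. Their poses are not given: they have to be found in the camera images.
- lamp: white table lamp, fixed. Origin on the worktop under its post; x horizontal along the boom (outward), y left of that, z up. The square aluminium sleeve (25 mm, 214 mm long, slotted on top) and its boom rise outward at 18 degrees. Foot 170 mm along x (-73 to +97) by 115, 25 high.
- mouth (a point): centre of the sleeve's mouth, on the boom axis, at (114, 0, 137) mm in lamp axes. Its x = s points along the boom (outward, up), y to the left, z square to the boom. s, y, z below are mm in this frame. The grey clamp collar behind it spans s -34..0, y and z +-16; the lever's pivot ears on its right reach y -26 at s -22..0.
- cross_arm (a point): point on the boom's cross-arm axis, y +28; axes as mouth. Boom: 16 mm round rod on the axis, sliding along s. The cross-arm (14 mm round) leaves it to the left: bare from y 8 to 52, then the lamp head (90 mm disc, centre y 110, top 15 mm above the arm's axis). Home: arm axis at s 15; rod ends 14 mm beyond. A finger left of the rod, between collar and arm, can push the arm outward.
- pointer (a point): orange pointer stud on the boom, 5 mm thick, standing up through the sleeve's slot; point just above the sleeve's top, axes as mouth. Moves with the boom (0.5 to 0.8 kg with head, travel 62 mm), which slides easily and runs back home by its weight (1 to 2 N) when let go unclamped. Shutting the lever drags it inward a little unless it is held.
- mark (a point): midway between the two lips of the red clip on the sleeve (lips 8 mm long along s), at the pointer's height; axes as mouth. The pointer passes between the lips without touching. The clip is stiff (10 N) and must stay; it marks a boom travel of 30 to 46 mm.
- cam_lever (a joint): angle of the black cam lever with red end, rad: 0 shut (beside the boom, on its right, parallel), starts at 0.33 to 0.42. Pivot along z at s -6, y -17.5. 60 mm long, 7 thick (red end 8.5), 17 high, at the boom's height. Shut: reaches s 54, y -13.5..-22; open: its end is out to y -46. Pushed left to close, 3 to 8 N at its end; stays where left; shut, its cam clamps the boom.
- lever_tip (a point): middle of the lever's red end (14 mm long), 53 mm from the pivot. Turns with the lever.
- saline_bottle: small white bottle with blue cap, 45 mm wide, 80 mm high, bystander; origin under its centre.
- label_roll: roll of white labels, 64 mm wide, 32 mm high, bystander; origin under its centre.

How it is judged:
On the way, in this order (a step that is already met when the one before it is completed fails the run):
1. the pointer is held between the clip's lips while the lever is still open (x of pointer in the frame of mark between -0.004 and 0.004 m and value of joint cam_lever above 0.2 rad), for 0.2 s.
2. the lever is shut with the pointer still at the clip (x of pointer in the frame of mark between -0.004 and 0.004 m and value of joint cam_lever below 0.05 rad), for 0.2 s.
At the end, for the whole second after the job is handed in: The pointer's middle is within 4 mm of the middle of the clip along the boom, the cam lever is shut (under 0.05 rad), and the fingers still press on the boom and on the lever with more than 2 N each (all of step 2 and contact force between the fingers and boom above 2 N and contact force between the fingers and cam_lever above 2 N); the arm keeps its last pose, push and grip.
It fails at once if the red clip is pushed along the sleeve (over 3 mm) (distance of mark from where it was at the start of the episode above 0.003 m).
It fails at once if the bottle or the label roll is shifted over 20 mm or the bottle tipped (distance of any of saline_bottle, label_roll from where it was at the start of the episode above 0.02 m or angle between saline_bottle's own z axis and vertical above 0.3 rad).
It also fails if it takes over 35 s, if anything falls off the work surface, if the arm or the gripper's body presses on something with over 40 N, if the wrist force passes 120 N, or if a joint passes its speed limit or range.

### The arm

A 7-joint arm with a two-finger parallel gripper is mounted at the origin on a cart in front of the work surface, level with it; the furniture and walls round the work are solid. World frame = base frame: x ahead of the robot, y to its left, z up, the work surface at z = 0. Lengths are in m, angles in rad, forces in N, time in s.
With the tool pointing down it reaches from about 0.4 to 0.875 m from the base axis. Payload 19.3 kg.
Tool frame: the origin (TCP) lies between the finger pads; the fingertips stand 19 mm ahead of it and the grasp point (between the pads) is the TCP; z points along the fingers, y is the direction in which the jaws open and shut (so a half turn about z gives the same grasp; the last joint's range is limited). The gripper opens to 85 mm and grips with 20 to 120 N. Pads are 22 mm wide; open, the fingers measure 114 mm over their backs; the gripper's body (76 mm by 85 mm) begins 54 mm behind the grasp point. The pads swing forward as they close: fully open they stand 13 mm farther back than shut.
Start: joints at [1.263, 0.521, -0.036, 1.599, 0.021, 1.021, -0.113], TCP at [0.147, -0.607, 0.25] pointing down, gripper open.
Joint ranges: [-2.91, 2.91], [-0.3, 2.13], [-1.5, 1.42], [0.17, 2.43], [-1.26, 4.41], [0.16, 1.93], [-2.52, 2.52]. Speed limits (rad/s): [1.89, 1.89, 2.39, 2.39, 3.01, 3.01, 3.01].

### API

Orientations are given as [roll, pitch, yaw] about the fixed x, y, z axes, in that order (R = Rz(yaw) Ry(pitch) Rx(roll)).
In Python, from workcell import status, imaging, bot gives the robot as it stands.
- The arm moves only by the shell command python3 -m handwheel 'ROWS' [FORCE]. ROWS is JSON, a list of rows, each an object with "offset": the shift along the tool's x, y, z in mm, a list of three; "rot": the turn, a rotation vector about the tool's x, y, z in degrees, a list of three; "claw": the opening, from -1 (shut) to 1 (fully open). A call has 1 to 12 rows; each row shifts and turns the commanded pose from where the row before left it, along the tool's axes as they then stand; what a row does not reach is not made up. A row lasts 1/10 s, in which the tool goes at most 50 mm and 8.59 degrees, less where a joint would pass 70% of its speed; a pose out of reach is approached as far as the arm can. A call is refused whole if a number of a shift passes 50 or a number of a turn 8.59, either way. A call with a gripper value outside its range is refused whole. The fingers move at their own pace and stop on an object; FORCE is the grip in N (left out, the last holds). Time passes only in rows, so rows that do not move let the fingers close. It gives the time, the measured TCP pose, the force and the opening at its end, in the units of the state.
- status.observe(): the state, without advancing time (a new reading comes with each control period).
- imaging.grab_frame(name): name is "scene" or "top"; returns a dict with "color" (420x560x3 uint8, red, green, blue), "range_z" (420x560 float32, m along the optical axis (not along the pixel's ray), 0 where there is no reading), "fx", "fy", "cx", "cy" (pixels), "camera_from_world" (4x4, takes a point from world to camera coordinates). Camera axes: x right, y down, z forward; pixel columns grow to the right and rows downward; lengths in m; the calibration is good to about 2 mm. A picture is of the moment at which its call begins.
- bot.job_done(): hands the job in, once; it reports no verdict.
Trained networks look in the newest picture that a camera, given by its name, has taken for a name from the list of things; names that differ only in an ending like _2 or _b are one class to them, and where a whole thing is asked for, a point or a joint stands for the part that bears it (a point fixed in the world has none). Each returns a list of dicts, best first, with "conf" (0 to 1); they miss things now and then, are a little off and sometimes report something else, mostly with a low value. They report only what shows in the picture. A call takes as long as a camera call.
- imaging.regions_of(thing, camera): "region" (420x560 bool, what is visible of it) and "box" ([centre column, centre row, width, height] in pixels, round what is visible of it).
- imaging.mark_of(thing, camera): "uv" ([column, row] in pixels: a listed point, or the origin of a listed thing).
The state is a dict: "clock": time; "qpos": joint angles; "qd": joint speeds; "joint_efforts": joint torques, N m; "position": TCP position; "tool_rot": TCP orientation; "force": force on the tool from outside, world axes, zero at the start; "moment": the same for the moment, N m; "grip_width": finger opening in m.
Only numpy, scipy, OpenCV 4.12 (cv2) and the standard library are available. Lean on these libraries where they do the work, as an engineer would, in place of code of your own. Each camera call takes 0.05 s, during which the arm holds its last target.

## Working session

There is one attempt and no reset: what is moved stays moved. The work goes in short steps, Python scripts to look and compute and a shell command to move; the robot and the scene stay as the last step left them, time stands still between calls to the robot, and variables do not carry over. Pictures are saved under pics/ and viewed, and the job is handed in when it is done.

```bash
mkdir -p pics; ls; cat > h.py <<'E'
from workcell import status, imaging, bot
import numpy as np, cv2
def world(f,uv,d=None,win=1):
    u,v=uv
    if d is None:
        a=f["range_z"][int(round(v))-win:int(round(v))+win+1,int(round(u))-win:int(round(u))+win+1]; a=a[a>0]; d=np.median(a)
    p=np.array([(u-f["cx"])/f["fx"]*d,(v-f["cy"])/f["fy"]*d,d,1])
    return (np.linalg.inv(f["camera_from_world"])@p)[:3]
def proj(f,p):
    c=f["camera_from_world"]@np.r_[p,1]
    return np.array([c[0]/c[2]*f["fx"]+f["cx"],c[1]/c[2]*f["fy"]+f["cy"]]),c[2]
E
python3 - <<'E'
from h import *
s=status.observe(); print({k:np.round(v,3).tolist() for k,v in s.items()})
for c in("scene","top"):
    f=imaging.grab_frame(c); cv2.imwrite(f"pics/{c}0.png",f["color"][:,:,::-1])
    print(c,f["fx"],np.round(np.linalg.inv(f["camera_from_world"]),3).tolist())
    for t in["lamp","mouth","cross_arm","pointer","mark","lever_tip","saline_bottle","label_roll"]:
        for m in imaging.mark_of(t,c)[:2]:
            print(t,np.round(m["uv"],1),round(m["conf"],2),np.round(world(f,m["uv"]),3))
E
```

```text
pics
{'clock': 0.0, 'qpos': [1.263, 0.522, -0.036, 1.6, 0.021, 1.021, -0.113], 'qd': [0.001, -0.0, 0.0, 0.001, 0.001, -0.001, 0.001], 'joint_efforts': [0.001, -92.713, 1.98, -36.993, 0.018, 0.008, 0.0], 'position': [0.147, -0.607, 0.25], 'tool_rot': [-3.14, 0.0, 0.238], 'force': [0.394, -0.454, 0.246], 'moment': [0.006, 0.02, -0.053], 'grip_width': 0.085}
scene 434.0728387585635 [[-0.817, -0.397, 0.418, 0.097], [-0.576, 0.577, -0.579, 0.492], [-0.012, -0.714, -0.7, 0.792], [0.0, 0.0, 0.0, 1.0]]
lamp [321.3 246.9] 0.87 [ 0.403 -0.089  0.034]
lamp [315.8 212.1] 0.71 [ 0.434 -0.109  0.113]
mouth [281.6 189.4] 0.68 [ 0.517 -0.095  0.149]
cross_arm [270.7 191.9] 0.83 [ 0.535 -0.078  0.145]
pointer [317.5 208.6] 0.64 [ 0.435 -0.116  0.118]
mark [301.6 199.4] 0.57 [ 0.472 -0.109  0.132]
mark [277.5 168. ] 0.56 [ 0.563 -0.144  0.157]
lever_tip [277.9 165.8] 0.57 [ 0.667 -0.289  0.021]
lever_tip [273.7 331.3] 0.47 [0.366 0.148 0.036]
saline_bottle [270.9 330.4] 0.74 [0.37  0.151 0.04 ]
saline_bottle [346.7 192.9] 0.61 [ 0.454 -0.304  0.015]
label_roll [344.4 189.3] 0.65 [ 0.462 -0.304  0.024]
top 542.4757441393785 [[-0.026, -0.982, 0.188, 0.295], [-1.0, 0.025, -0.005, -0.083], [0.0, -0.188, -0.982, 1.148], [0.0, 0.0, 0.0, 1.0]]
lamp [285.  249.3] 0.9 [ 0.405 -0.101  0.115]
mouth [286.4 187.4] 0.83 [ 0.518 -0.106  0.153]
cross_arm [268.9 175.1] 0.76 [ 0.543 -0.074  0.148]
cross_arm [288.7 230.9] 0.37 [ 0.44  -0.109  0.121]
pointer [288.6 229.5] 0.94 [ 0.442 -0.109  0.124]
pointer [269.1 177.4] 0.51 [ 0.539 -0.074  0.149]
mark [283.6 212.6] 0.62 [ 0.473 -0.1    0.132]
lever_tip [304.9 163. ] 0.65 [ 0.562 -0.142  0.159]
saline_bottle [177.7 272.8] 0.65 [0.37  0.114 0.055]
label_roll [305.7 163. ] 0.69 [ 0.563 -0.144  0.158]
label_roll [393.3 225.4] 0.67 [ 0.462 -0.335  0.002]
```

```bash
python3 - <<'E'
import cv2
for c,(a,b,x,y) in {"scene":(130,290,200,400),"top":(110,300,180,380)}.items():
    i=cv2.imread(f"pics/{c}0.png"); cv2.imwrite(f"pics/{c}0c.png",cv2.resize(i[a:b,x:y],None,fx=3.5,fy=3.5,interpolation=cv2.INTER_CUBIC)[:600,:800])
E
```

```text
(no output)
```

View pics/scene0.png

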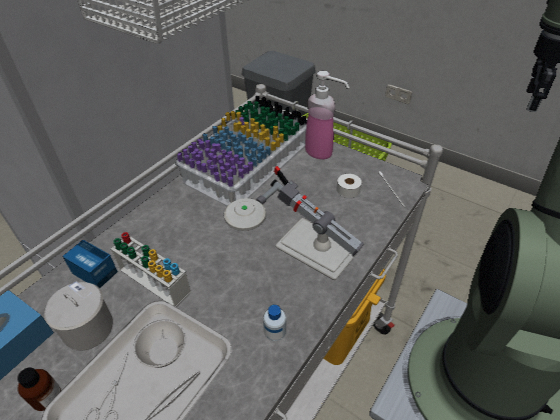

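View pics/top0.png

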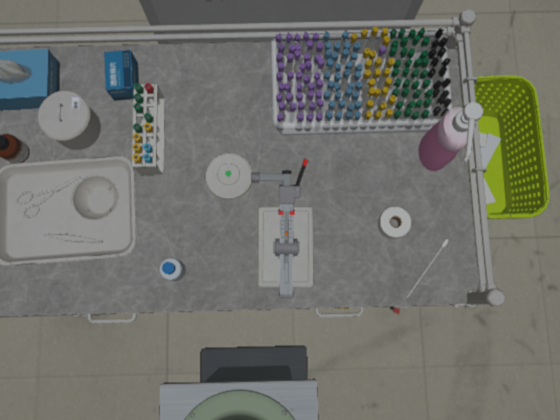

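View pics/scene0c.png

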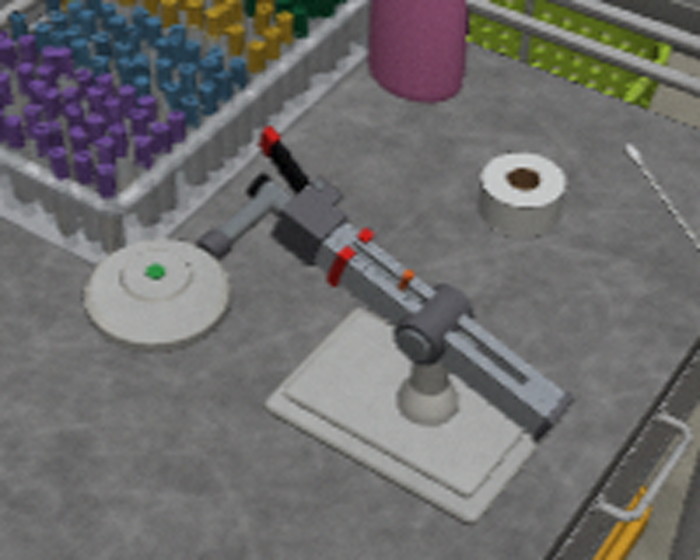

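View pics/top0c.png

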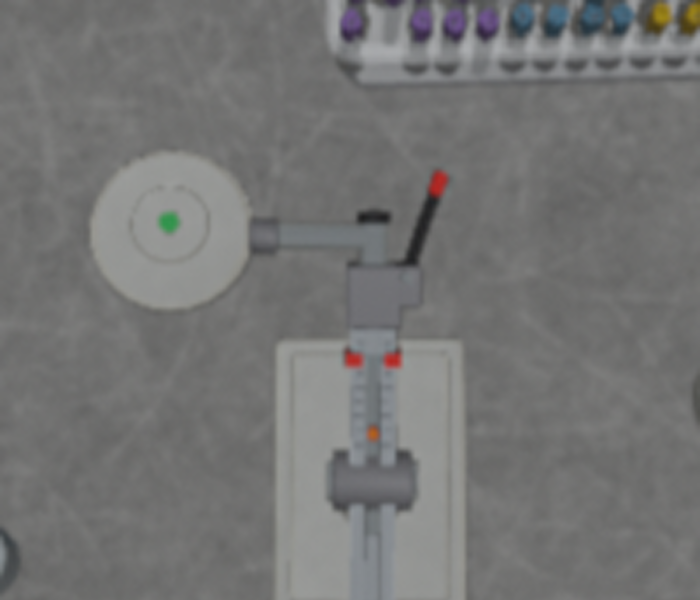

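The top view shows the boom running along world +x (up in the picture). The collar is at about (286,195), the lever's red end at (305,162), the clip lips at (281,213) and (292,213), and the pointer at (286.6,234). The head is on the left at (228,175). Next I fit the lamp's pose to the depth data.

```bash
cat > fit.py <<'E'
from h import *
from scipy.optimize import least_squares
A=np.radians(18); ms=np.array([114,0,137.])
Rm=np.array([[np.cos(A),0,-np.sin(A)],[0,1,0],[np.sin(A),0,np.cos(A)]]) # cols s,y,z in lamp
def box(p,c,h):
    q=np.abs(p-c)-h; return np.linalg.norm(np.maximum(q,0),axis=1)+np.minimum(q.max(1),0)
def cyl(p,ax,c,r,a,b):
    o=[i for i in range(3) if i!=ax]
    d=np.hypot(p[:,o[0]]-c[0],p[:,o[1]]-c[1])-r; e=np.abs(p[:,ax]-(a+b)/2)-(b-a)/2
    return np.linalg.norm(np.maximum(np.c_[d,e],0),axis=1)+np.minimum(np.maximum(d,e),0)
def toM(P,x):
    c,s=np.cos(x[2]),np.sin(x[2]); q=P*1000-np.array([x[0],x[1],0])
    L=np.c_[c*q[:,0]+s*q[:,1],-s*q[:,0]+c*q[:,1],q[:,2]-x[3]]
    return L,(L-ms)@Rm
def sdf(P,x):
    L,m=toM(P,x)
    return np.min([box(L,[12,0,12.5],[85,57.5,12.5]),box(m,[-107,0,0],[107,12.5,12.5]),box(m,[-17,0,0],[17,16,16]),
      cyl(m,0,(0,0),8,0,29),cyl(m,1,(15,0),7,8,52)],axis=0)
def cloud(f):
    v,u=np.mgrid[0:420,0:560]; d=f["range_z"]; k=d>0
    p=np.c_[((u-f["cx"])/f["fx"]*d)[k],((v-f["cy"])/f["fy"]*d)[k],d[k]]
    M=np.linalg.inv(f["camera_from_world"]); return p@M[:3,:3].T+M[:3,3]
E
python3 - <<'E'
from fit import *
C={c:cloud(imaging.grab_frame(c)) for c in("scene","top")}
for names in (["scene"],["top"],["scene","top"]):
    P=np.vstack([C[n] for n in names]); x=np.array([405,-104,0.,0])
    P=P[P[:,2]>0.012]
    for tol in(15,8,5):
        k=np.abs(sdf(P,x))<tol
        r=least_squares(lambda y:sdf(P[k],y),x,loss="soft_l1",f_scale=1,diff_step=1e-4,x_scale=[1,1,.01,1]); x=r.x
    print(names,np.round(x,4),k.sum(),np.abs(r.fun).mean())
np.save("lamp.npy",x)
# rack edge & obstacles
P=C["top"]; L,m=toM(P,x)
k=(m[:,0]>60)&(m[:,0]<200)&(abs(m[:,1])<120)&(L[:,2]>20)
for a in range(100,300,20):
    q=L[k&(L[:,0]>a)&(L[:,0]<=a+20)]; print(a,q[:,2].max() if len(q) else None)
c,s=np.cos(x[2]),np.sin(x[2]); Rl=np.array([[c,-s,0],[s,c,0],[0,0,1]])
for c in("scene","top"):
    f=imaging.grab_frame(c)
    for t in["pointer","mark","lever_tip"]:
        for q in imaging.mark_of(t,c)[:2]:
            print(c,t,np.round(toM(world(f,q["uv"])[None],x)[1],1),round(q["conf"],2))
    i=f["color"][:,:,::-1].copy()
    for p in([0,0,16],[-34,0,16],[0,28,7],[15,0,8],[-214,0,12.5],[29,0,0],[15,52,0]):
        L=ms+Rm@p; w=(Rl@L+[x[0],x[1],x[3]])/1000
        u,_=proj(f,w); cv2.circle(i,tuple(int(round(z*1)) for z in u),1,(255,0,255),-1)
    cv2.imwrite(f"pics/{c}1.png",cv2.resize(i[100:300,180:400],None,fx=3,fy=3,interpolation=cv2.INTER_NEAREST))
E
```

```text
['scene'] [ 4.104385e+02 -1.040293e+02 -3.430000e-02 -1.448600e+00] 3347 1.4111971739382503
['top'] [ 4.107753e+02 -1.038778e+02 -2.780000e-02  6.366000e-01] 4323 1.8389530462383232
['scene', 'top'] [ 4.103529e+02 -1.040628e+02 -3.320000e-02 -3.907000e-01] 7649 1.7873286553289853
100 None
120 None
140 None
160 146.60129378362774
180 None
200 None
220 None
240 85.66596415016505
260 108.78727872932551
280 107.40707225043225
scene pointer [[-93.   -0.6   7.3]] 0.79
scene mark [[-55.5  -3.9   7.7]] 0.57
scene lever_tip [[ 45.8 -30.1   4.7]] 0.54
top pointer [[-82.   -1.6   9.4]] 0.96
top mark [[-49.3   6.2  13.2]] 0.57
top mark [[-82.   -3.3   9.4]] 0.37
top lever_tip [[ 46.6 -33.7   9.2]] 0.5
```

View pics/scene1.png

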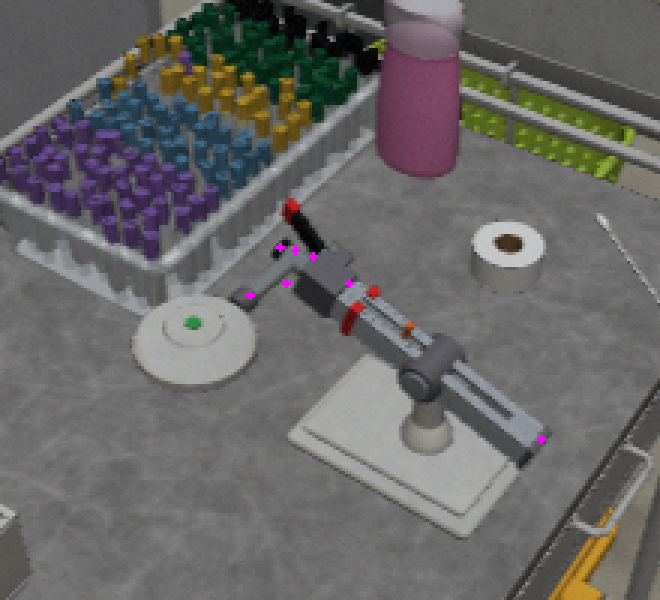

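View pics/top1.png

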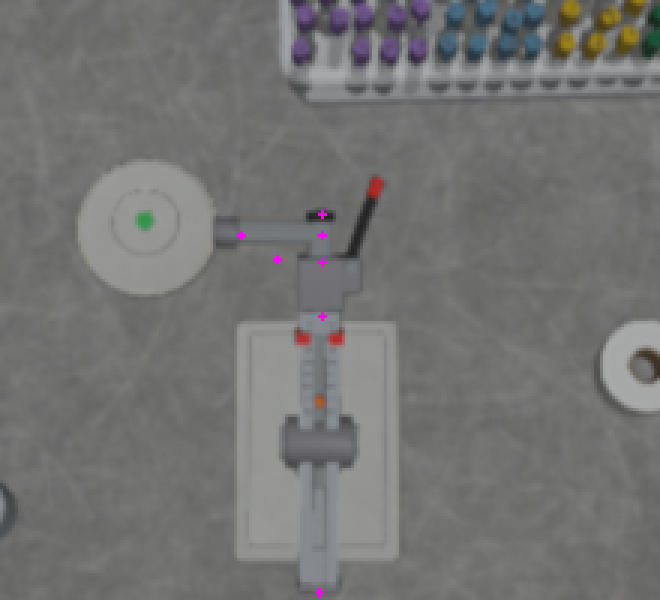

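Projected model points sit on the lamp in both views. Next is the pointer-to-mark distance from colour and rays, and the approach pose.

```bash
cat > pm.py <<'E'
from fit import *
x=np.load("lamp.npy"); c_,s_=np.cos(x[2]),np.sin(x[2]); Rl=np.array([[c_,-s_,0],[s_,c_,0],[0,0,1]])
def m2w(p): return (Rl@(ms+Rm@np.asarray(p,float))+[x[0],x[1],x[3]])/1000
def rayplane(f,uv,z):
    a=toM(world(f,uv,0.3)[None],x)[1][0]; b=toM(world(f,uv,1.0)[None],x)[1][0]
    return a+(b-a)*(z-a[2])/(b[2]-a[2])
def blobs(f):
    hsv=cv2.cvtColor(f["color"],cv2.COLOR_RGB2HSV); H,S,V=[hsv[:,:,i].astype(int) for i in range(3)]
    out={}
    for n,k in {"red":((H<5)|(H>172))&(S>170)&(V>90),"orange":(H>=7)&(H<=16)&(S>150)&(V>110)}.items():
        nn,lab,st,ce=cv2.connectedComponentsWithStats(k.astype(np.uint8),connectivity=8)
        out[n]=[(st[i,4],ce[i]) for i in range(1,nn) if st[i,4]>=3]
    return out
def report(zs=(15,18)):
    for c in("scene","top"):
        f=imaging.grab_frame(c); b=blobs(f)
        for n in b:
            for a,u in b[n]:
                if 200<u[0]<330 and 130<u[1]<260: print(c,n,a,np.round(u,1),*[np.round(rayplane(f,u,z),1) for z in zs])
    return
if __name__=="__main__":
    report(); tp=status.observe(); print({k:np.round(tp[k],3).tolist() for k in("clock","position","tool_rot","force","grip_width")})
    from scipy.spatial.transform import Rotation as R
    Rt=R.from_euler("xyz",tp["tool_rot"]).as_matrix(); W=Rl@Rm
    print("tcp in mouth",np.round(toM(tp["position"][None] if hasattr(tp["position"],"shape") else np.array([tp["position"]]),x)[1][0],1))
    T=np.c_[W[:,0],-W[:,1],-W[:,2]]
    print("rotvec to target (tool,deg)",np.round(np.degrees(R.from_matrix(Rt.T@T).as_rotvec()),2))
    import sys
    if len(sys.argv)>1:
        g=m2w([float(v) for v in sys.argv[1:4]]); print("offset tool mm",np.round(Rt.T@(g-np.array(tp["position"]))*1000,1),"target world",np.round(g,3),"offset in target axes",np.round(T.T@(g-np.array(tp["position"]))*1000,1))
E
python3 pm.py -6 -16 70
```

```text
scene red 13 [277.  168.3] [ 41.2 -26.3  15. ] [ 40.2 -23.9  18. ]
scene red 9 [304. 197.] [-51.5  -9.3  15. ] [-52.2  -6.9  18. ]
scene red 10 [298.3 202.3] [-51.2  12.3  15. ] [-51.9  14.6  18. ]
scene orange 7 [316.3 208.1] [-88.9  -6.1  15. ] [-89.5  -3.7  18. ]
top red 17 [304.5 162.4] [ 45.7 -31.9  15. ] [ 45.8 -31.7  18. ]
top red 8 [280.5 212.5] [-49.5  12.2  15. ] [-49.1  12.2  18. ]
top red 6 [292.  212.5] [-49.3  -9.6  15. ] [-48.9  -9.5  18. ]
top orange 5 [286.4 233.2] [-89.2   0.7  15. ] [-88.6   0.7  18. ]
{'clock': 1.5, 'position': [0.147, -0.607, 0.25], 'tool_rot': [-3.142, -0.0, 0.238], 'force': [-0.241, 0.708, 0.164], 'grip_width': 0.086}
tcp in mouth [-307.5 -511.8  219.4]
rotvec to target (tool,deg) [-2.44 17.89 15.4 ]
offset tool mm [ 453.5 -388.6   49. ] target world [ 0.496 -0.123  0.201] offset in target axes [ 301.5 -495.8  149.4]
```

```bash
python3 -m handwheel '[{"offset":[0,0,0],"rot":[-0.81,5.96,5.13],"claw":1},{"offset":[0,0,0],"rot":[-0.81,5.96,5.13],"claw":1},{"offset":[0,0,0],"rot":[-0.81,5.96,5.13],"claw":1},{"offset":[20,-33,8],"rot":[0,0,0],"claw":1},{"offset":[20,-33,8],"rot":[0,0,0],"claw":1},{"offset":[20,-33,8],"rot":[0,0,0],"claw":1},{"offset":[20,-33,8],"rot":[0,0,0],"claw":1},{"offset":[20,-33,8],"rot":[0,0,0],"claw":1},{"offset":[20,-33,8],"rot":[0,0,0],"claw":1},{"offset":[20,-33,8],"rot":[0,0,0],"claw":1},{"offset":[20,-33,8],"rot":[0,0,0],"claw":1},{"offset":[20,-33,8],"rot":[0,0,0],"claw":1}]' 20; python3 pm.py -6 -16 70 | tail -5
```

```text
clock: 2.7
position: [0.351, -0.3157, 0.2376]
tool_rot: [3.141, -0.315, -0.033]
force: [1.0, -0.3, -0.2]
grip_width: 0.0853
top orange 5 [286.4 233.2] [-89.2   0.7  15. ] [-88.6   0.7  18. ]
{'clock': 2.8, 'position': [0.353, -0.313, 0.238], 'tool_rot': [-3.141, -0.314, -0.027], 'force': [-0.699, -0.204, -0.993], 'grip_width': 0.085}
tcp in mouth [-125.3 -210.8  147. ]
rotvec to target (tool,deg) [-0.14 -0.02  0.33]
offset tool mm [ 120.4 -193.9   77.5] target world [ 0.496 -0.123  0.201] offset in target axes [ 119.3 -194.8   77. ]
```

```bash
python3 -m handwheel '[{"offset":[20,-32,10],"rot":[0,0,0.33],"claw":1},{"offset":[20,-32,10],"rot":[0,0,0],"claw":1},{"offset":[20,-32,10],"rot":[0,0,0],"claw":1},{"offset":[20,-32,10],"rot":[0,0,0],"claw":1},{"offset":[20,-33,10],"rot":[0,0,0],"claw":1},{"offset":[20,-33,10],"rot":[0,0,0],"claw":1},{"offset":[0,0,17],"rot":[0,0,0],"claw":1},{"offset":[0,0,0],"rot":[0,0,0],"claw":1},{"offset":[0,0,0],"rot":[0,0,0],"claw":1}]'; python3 pm.py -6 -16 -6 | tail -4
python3 - <<'E'
from pm import *
for c in("scene","top"):
    f=imaging.grab_frame(c); i=f["color"][:,:,::-1]
    cv2.imwrite(f"pics/{c}2.png",cv2.resize(i[100:300,180:400],None,fx=3,fy=3,interpolation=cv2.INTER_CUBIC))
E
```

```text
clock: 3.7
position: [0.4949, -0.1289, 0.2016]
tool_rot: [-3.14, -0.313, -0.04]
force: [0.3, -0.1, 1.2]
grip_width: 0.0854
{'clock': 3.8, 'position': [0.495, -0.129, 0.202], 'tool_rot': [-3.14, -0.314, -0.041], 'force': [0.681, -1.177, -0.095], 'grip_width': 0.085}
tcp in mouth [ -6.9 -22.6  71.2]
rotvec to target (tool,deg) [ 0.04 -0.01 -0.44]
offset tool mm [ 0.8 -6.6 77.1] target world [ 0.52  -0.124  0.129] offset in target axes [ 0.9 -6.6 77.2]
```

View pics/scene2.png

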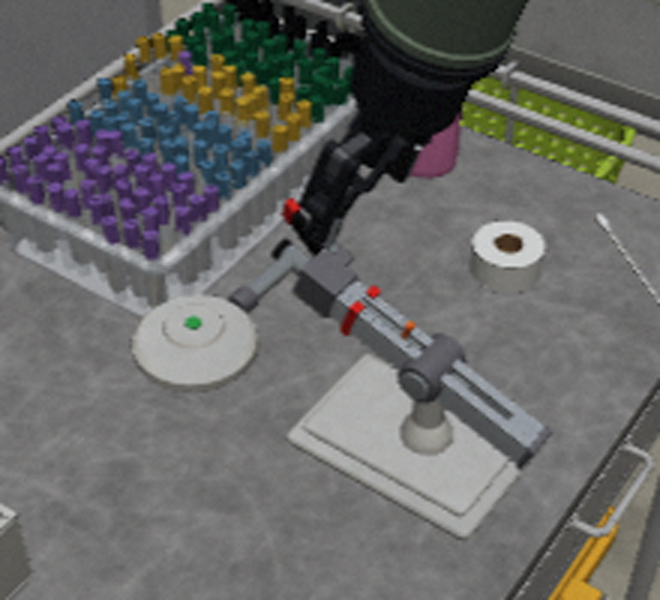

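View pics/top2.png

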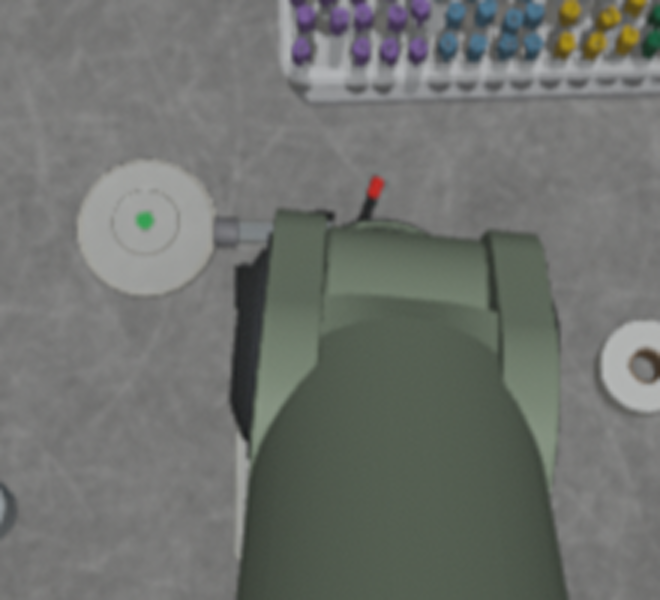

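```bash
cat > g.py <<'E'
from pm import *
# fingers' points in mouth frame from the scene camera
import sys
P=cloud(imaging.grab_frame("scene")); _,m=toM(P,x)
lo,hi=float(sys.argv[1]),float(sys.argv[2])
k=(abs(m[:,0])<90)&(abs(m[:,1]+10)<75)&(m[:,2]>lo)&(m[:,2]<hi)
q=m[k]
for a in np.arange(lo,hi,8):
    t=q[(q[:,2]>=a)&(q[:,2]<a+8)]
    if len(t): print(a,len(t),"s",np.round([t[:,0].min(),t[:,0].max()],0),"y",np.round([t[:,1].min(),t[:,1].max()],0))
E
python3 g.py 20 120
```

```text
20.0 5 s [-90. -87.] y [-1.  4.]
60.0 14 s [-17.   4.] y [-69.  27.]
68.0 37 s [-18.   5.] y [-71.  33.]
76.0 36 s [-18.   0.] y [-72.  33.]
84.0 41 s [-18.   0.] y [-72.  35.]
92.0 20 s [-19.  -8.] y [-71.  34.]
100.0 17 s [-19.  -9.] y [-74.  32.]
108.0 33 s [-21.   5.] y [-78.  52.]
116.0 47 s [-20.   4.] y [-57.  52.]
```

```bash
python3 -m handwheel '[{"offset":[-1,-3,15],"rot":[0,0,-0.4],"claw":1},{"offset":[0,0,16],"rot":[0,0,0],"claw":1},{"offset":[0,0,16],"rot":[0,0,0],"claw":1},{"offset":[0,0,16],"rot":[0,0,0],"claw":1},{"offset":[0,0,14],"rot":[0,0,0],"claw":1},{"offset":[0,0,0],"rot":[0,0,0],"claw":1},{"offset":[0,0,0],"rot":[0,0,0],"claw":1}]'; python3 pm.py 33 -8 -6; python3 g.py -20 60
```

```text
clock: 4.65
position: [0.5182, -0.1263, 0.1284]
tool_rot: [3.141, -0.314, -0.032]
force: [-0.2, -0.3, 0.2]
grip_width: 0.0858
scene red 19 [276.5 169. ] [ 40.8 -23.8  15. ] [ 39.7 -21.3  18. ]
scene red 10 [304.  196.8] [-51.1  -9.8  15. ] [-51.8  -7.4  18. ]
scene red 10 [298.3 202.3] [-51.2  12.3  15. ] [-51.9  14.6  18. ]
scene orange 7 [316.3 208.1] [-88.9  -6.1  15. ] [-89.5  -3.7  18. ]
top red 17 [304.5 162.4] [ 45.7 -31.9  15. ] [ 45.8 -31.7  18. ]
{'clock': 4.75, 'position': [0.518, -0.126, 0.129], 'tool_rot': [3.141, -0.315, -0.032], 'force': [0.137, -0.894, -0.285], 'grip_width': 0.085}
tcp in mouth [ -7.4 -18.7  -5.7]
rotvec to target (tool,deg) [ 0.01 -0.04  0.05]
offset tool mm [ 40.4 -10.6   0.3] target world [ 0.557 -0.117  0.141] offset in target axes [ 40.4 -10.7   0.3]
-20.0 20 s [-83.  -9.] y [-64.  17.]
-12.0 97 s [-89.  49.] y [-69.  36.]
-4.0 164 s [-88.  51.] y [-64.  64.]
4.0 327 s [-90.  51.] y [-66.  64.]
12.0 214 s [-89.   0.] y [-66.  39.]
20.0 14 s [-88. -13.] y [-70.  26.]
28.0 10 s [-20. -11.] y [24. 54.]
36.0 65 s [-21.   4.] y [21. 55.]
44.0 49 s [-25.   4.] y [-50.  55.]
52.0 48 s [-25.   7.] y [ 3. 55.]
```

```bash
python3 -m handwheel '[{"offset":[4,0,0],"rot":[0,0,0],"claw":1},{"offset":[5,0,0],"rot":[0,0,0],"claw":1},{"offset":[6,0,0],"rot":[0,0,0],"claw":1},{"offset":[6,0,0],"rot":[0,0,0],"claw":1},{"offset":[6,0,0],"rot":[0,0,0],"claw":1},{"offset":[5,0,0],"rot":[0,0,0],"claw":1},{"offset":[4,0,0],"rot":[0,0,0],"claw":1},{"offset":[0,0,0],"rot":[0,0,0],"claw":1},{"offset":[0,0,0],"rot":[0,0,0],"claw":1}]'; python3 pm.py 33 -8 -6
python3 - <<'E'
from pm import *
for c in("scene",):
    f=imaging.grab_frame(c); i=f["color"][:,:,::-1]
    cv2.imwrite(f"pics/{c}3.png",cv2.resize(i[130:250,220:350],None,fx=6,fy=5,interpolation=cv2.INTER_CUBIC))
E
```

```text
clock: 5.7
position: [0.5526, -0.127, 0.1391]
tool_rot: [3.141, -0.314, -0.032]
force: [-1.0, 0.5, 0.4]
grip_width: 0.0853
scene red 4 [277.  169.5] [ 39.  -23.6  15. ] [ 38.  -21.1  18. ]
scene red 10 [304.  196.8] [-51.1  -9.8  15. ] [-51.8  -7.4  18. ]
scene red 10 [298.3 202.3] [-51.2  12.3  15. ] [-51.9  14.6  18. ]
scene orange 5 [305.2 199.4] [-57.3  -6.1  15. ] [-58.   -3.7  18. ]
{'clock': 5.8, 'position': [0.552, -0.127, 0.139], 'tool_rot': [3.141, -0.314, -0.032], 'force': [-1.121, 1.146, 0.419], 'grip_width': 0.085}
tcp in mouth [ 28.1 -18.2  -6.5]
rotvec to target (tool,deg) [-0.01  0.02  0.07]
offset tool mm [  4.9 -10.2  -0.5] target world [ 0.557 -0.117  0.141] offset in target axes [  4.9 -10.2  -0.5]
```

View pics/scene3.png

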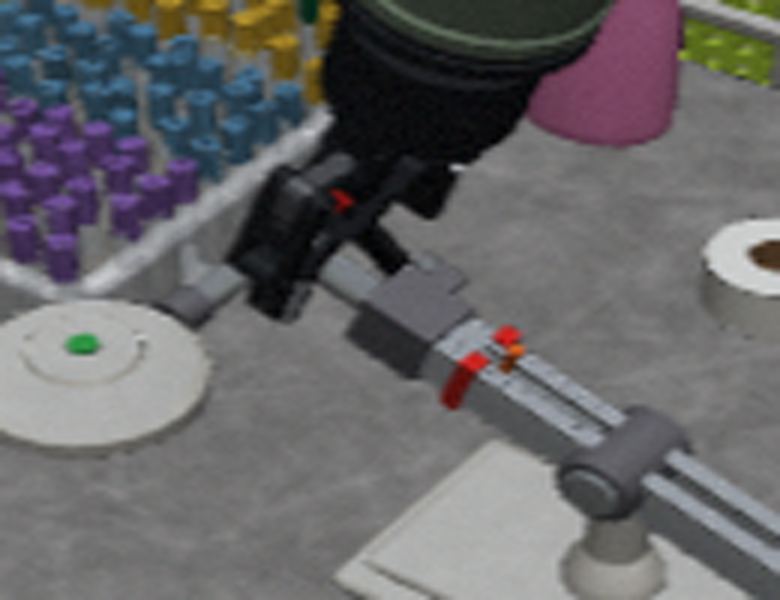

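The pointer is now at (512,355) in this crop, just short of the clip lips at (475,362) and (508,335). I'll refine the remaining distance to subpixel accuracy, using the unobstructed first pictures as well.

```bash
python3 - <<'E'
from pm import *
f={c:imaging.grab_frame(c) for c in("scene","top")}
def cen(img,u0,r,kind):
    a=img.astype(float); R,G,B=a[:,:,0],a[:,:,1],a[:,:,2]
    w=np.clip(R-np.maximum(G,B)-25,0,None)
    v,u=np.mgrid[0:420,0:560]; k=np.hypot(u-u0[0],v-u0[1])<=r; w=w*k
    return np.array([(w*u).sum(),(w*v).sum()])/w.sum()
top0=cv2.imread("pics/top0.png")[:,:,::-1]; sc0=cv2.imread("pics/scene0.png")[:,:,::-1]
for n,img,fr,pts in(("top0",top0,f["top"],{"p":(286.4,233.2),"l":(280.5,212.5),"r":(292,212.5)}),
  ("sc0",sc0,f["scene"],{"p":(316.3,208.1),"r":(304,197)}),):
  for k,p in pts.items():
    u=cen(img,p,4,k); print(n,k,np.round(u,2),[np.round(rayplane(fr,u,z),1).tolist() for z in(13,16,20)])
print(top0[225:240,282:292,0]-0)
print("heights",[ (round(float(toM(world(f["scene"],u,win=0)[None],x)[1][0][2]),1)) for u in((304,197),(298,201),(305,199))])
i=np.hstack([cv2.resize(top0[205:245,270:300],None,fx=12,fy=12,interpolation=cv2.INTER_NEAREST)])
cv2.imwrite("pics/topz.png",i[:,:,::-1])
j=np.hstack([cv2.resize(a[185:220,285:325],None,fx=10,fy=10,interpolation=cv2.INTER_NEAREST) for a in(sc0,f["scene"]["color"])])
cv2.imwrite("pics/scz.png",j[:,:,::-1])
E
```

```text
top0 p [286.1  233.47] [[-90.1, 1.2, 13.0], [-89.5, 1.3, 16.0], [-88.8, 1.3, 20.0]]
top0 l [280.62 212.42] [[-49.6, 12.0, 13.0], [-49.2, 12.0, 16.0], [-48.6, 12.0, 20.0]]
top0 r [291.85 212.53] [[-49.7, -9.3, 13.0], [-49.2, -9.2, 16.0], [-48.7, -9.1, 20.0]]
sc0 p [316.02 208.44] [[-88.6, -6.6, 13.0], [-89.2, -4.2, 16.0], [-89.9, -1.0, 20.0]]
sc0 r [304.07 196.69] [[-50.6, -11.7, 13.0], [-51.3, -9.3, 16.0], [-52.2, -6.1, 20.0]]
[[126 127 121 114 113 109 105 125 131 134]
 [134 133 122 114 113 109 107 129 136 135]
 [131 130 122 114 112 108 105 127 131 132]
 [118 120 119 114 113 108 101 115 119 123]
 [125 125 120 114 113 108 103 121 125 128]
 [134 132 121 112 111 106 106 129 135 133]
 [134 131 119 112 115 107 104 129 134 134]
 [127 125 121 131 146 131 106 126 128 128]
 [130 128 132 155 170 156 119 127 131 131]
 [134 132 136 160 172 161 125 130 135 134]
 [133 130 127 138 148 139 117 129 134 135]
 [124 123 119 117 121 114 103 120 124 128]
 [120 121 119 113 113 108 100 116 121 125]
 [128 127 121 114 113 109 105 125 130 132]
 [134 132 121 111 111 107 107 130 136 136]]
heights [12.1, 15.0, 24.0]
```

View pics/topz.png

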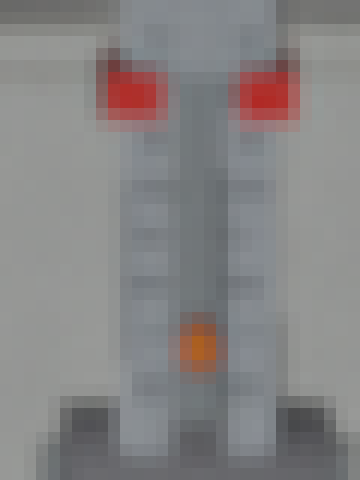

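View pics/scz.png

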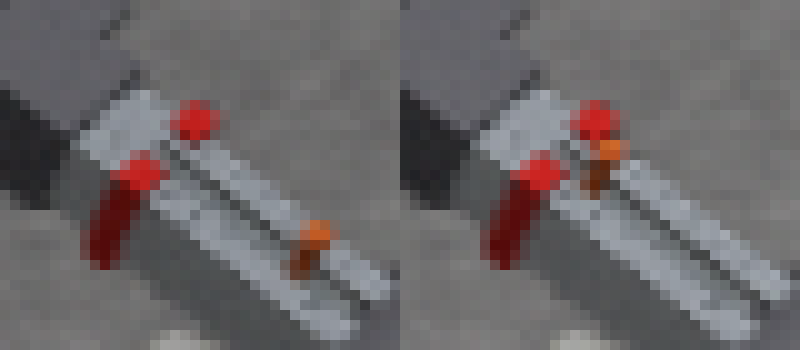

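```bash
python3 -m handwheel '[{"offset":[3,-4,0],"rot":[0,0,0],"claw":1},{"offset":[3,-4,0],"rot":[0,0,0],"claw":1},{"offset":[1.7,-3,0],"rot":[0,0,0],"claw":1},{"offset":[0,0,0],"rot":[0,0,0],"claw":1},{"offset":[0,0,0],"rot":[0,0,0],"claw":1},{"offset":[0,0,0],"rot":[0,0,0],"claw":1}]'; python3 pm.py 36 -7 -6; python3 g.py -28 40
cat > snap.py <<'E'
from pm import *
import sys
f=imaging.grab_frame("scene"); i=f["color"][:,:,::-1]
a=cv2.resize(i[185:220,285:325],None,fx=10,fy=10,interpolation=cv2.INTER_NEAREST)
b=cv2.resize(i[150:220,240:320],None,fx=5,fy=5,interpolation=cv2.INTER_CUBIC)
cv2.imwrite(sys.argv[1],np.hstack([a,b]))
E
python3 snap.py pics/s4.png
```

```text
clock: 6.55
position: [0.5603, -0.1162, 0.1415]
tool_rot: [3.141, -0.314, -0.032]
force: [-0.8, 1.1, -0.1]
grip_width: 0.0852
scene red 4 [304.8 196.8] [-52.2 -11.2  15. ] [-52.9  -8.8  18. ]
scene red 12 [298.7 202.2] [-51.6  11.4  15. ] [-52.3  13.7  18. ]
scene orange 4 [302.5 197.5] [-49.9  -5.6  15. ] [-50.6  -3.2  18. ]
{'clock': 6.65, 'position': [0.56, -0.116, 0.142], 'tool_rot': [3.141, -0.314, -0.032], 'force': [-1.817, 1.194, -0.221], 'grip_width': 0.085}
tcp in mouth [36.  -7.3 -6.5]
rotvec to target (tool,deg) [-0.01  0.01  0.07]
offset tool mm [ 0.  -0.3 -0.5] target world [ 0.56  -0.116  0.142] offset in target axes [ 0.  -0.3 -0.5]
-20.0 33 s [-80.  43.] y [-52.  40.]
-12.0 113 s [-89.  48.] y [-57.  47.]
-4.0 220 s [-90.  62.] y [-58.  64.]
4.0 381 s [-90.  60.] y [-54.  65.]
12.0 303 s [-89.  37.] y [-56.  48.]
20.0 26 s [-54.  35.] y [-58.  44.]
28.0 19 s [22. 42.] y [-62.  65.]
36.0 18 s [22. 48.] y [37. 65.]
```

View pics/s4.png

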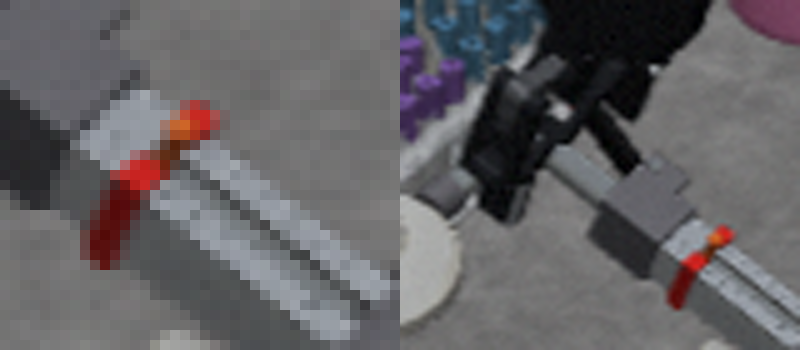

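The pointer stands between the two lips: the stud runs from (182,127) down to (170,160), the lips are at (200,120) and (140,170), and it is centred to about 1 mm. Next I close the jaws gradually.

```bash
python3 -m handwheel '[{"offset":[0,0,0],"rot":[0,0,0],"claw":1},{"offset":[0,0,0],"rot":[0,0,0],"claw":1},{"offset":[0,0,0],"rot":[0,0,0],"claw":0.7},{"offset":[0,0,0],"rot":[0,0,0],"claw":0.5},{"offset":[0,0,0],"rot":[0,0,0],"claw":0.3},{"offset":[0,0,0],"rot":[0,0,0],"claw":0.15},{"offset":[0,0,0],"rot":[0,0,0],"claw":0.0},{"offset":[0,0,0],"rot":[0,0,0],"claw":0.0},{"offset":[0,0,0],"rot":[0,0,0],"claw":0.0}]' 40; python3 pm.py 36 -7 -6; python3 snap.py pics/s5.png
```

```text
clock: 7.65
position: [0.5603, -0.1164, 0.1416]
tool_rot: [3.141, -0.314, -0.032]
force: [-0.5, 0.1, -0.0]
grip_width: 0.0426
scene red 5 [304.6 197. ] [-52.4 -10.4  15. ] [-53.1  -8.   18. ]
scene red 13 [298.5 202.3] [-51.6  11.9  15. ] [-52.3  14.2  18. ]
scene orange 5 [302.8 197.4] [-50.2  -6.3  15. ] [-50.9  -3.9  18. ]
{'clock': 7.75, 'position': [0.56, -0.116, 0.142], 'tool_rot': [3.141, -0.314, -0.032], 'force': [-1.533, -0.579, 0.693], 'grip_width': 0.043}
tcp in mouth [36.  -7.3 -6.5]
rotvec to target (tool,deg) [-0.01  0.01  0.07]
offset tool mm [-0.  -0.3 -0.5] target world [ 0.56  -0.116  0.142] offset in target axes [-0.  -0.3 -0.5]
```

View pics/s5.png

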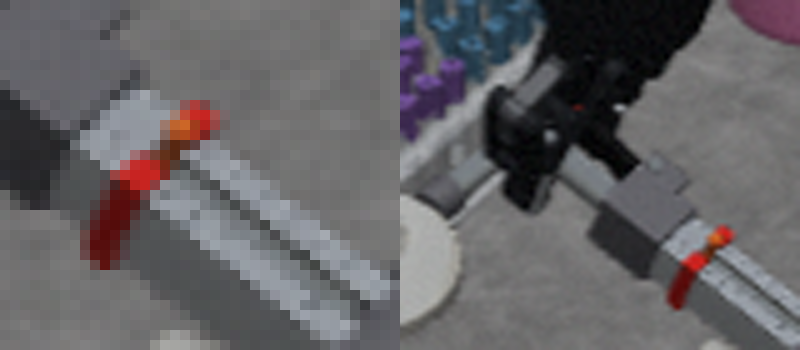

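```bash
python3 -m handwheel '[{"offset":[0.5,0,0],"rot":[0,0,0],"claw":-0.08},{"offset":[0,0,0],"rot":[0,0,0],"claw":-0.15},{"offset":[0,0,0],"rot":[0,0,0],"claw":-0.22},{"offset":[0,0,0],"rot":[0,0,0],"claw":-0.28},{"offset":[0,0,0],"rot":[0,0,0],"claw":-0.34},{"offset":[0,0,0],"rot":[0,0,0],"claw":-0.4},{"offset":[0,0,0],"rot":[0,0,0],"claw":-0.4},{"offset":[0,0,0],"rot":[0,0,0],"claw":-0.4}]' 40; python3 pm.py 36 -7 -6; python3 snap.py pics/s6.png;python3 g.py -28 40
```

```text
clock: 8.6
position: [0.5611, -0.1137, 0.1421]
tool_rot: [-3.14, -0.314, -0.029]
force: [-7.1, 17.3, 12.3]
grip_width: 0.027
scene red 6 [304.5 197. ] [-52.3 -10.2  15. ] [-52.9  -7.8  18. ]
scene red 12 [298.7 202.2] [-51.6  11.4  15. ] [-52.3  13.7  18. ]
scene orange 6 [302.5 197. ] [-49.1  -6.7  15. ] [-49.8  -4.3  18. ]
{'clock': 8.7, 'position': [0.561, -0.114, 0.142], 'tool_rot': [-3.14, -0.314, -0.029], 'force': [-7.667, 17.519, 12.078], 'grip_width': 0.027}
tcp in mouth [36.9 -4.6 -6.2]
rotvec to target (tool,deg) [-0.17 -0.01  0.21]
offset tool mm [-0.9  2.4 -0.2] target world [ 0.56  -0.116  0.142] offset in target axes [-0.9  2.4 -0.2]
-28.0 5 s [26. 30.] y [ 9. 15.]
-20.0 41 s [-86.  47.] y [ 8. 22.]
-12.0 110 s [-89.  42.] y [-14.  24.]
-4.0 196 s [-89.  60.] y [-25.  65.]
4.0 364 s [-90.  61.] y [-26.  64.]
12.0 297 s [-89.  30.] y [-29.  22.]
20.0 55 s [-54.  49.] y [-45.  41.]
28.0 29 s [23. 47.] y [-54.  45.]
36.0 24 s [21. 47.] y [-47.  47.]
```

View pics/s6.png

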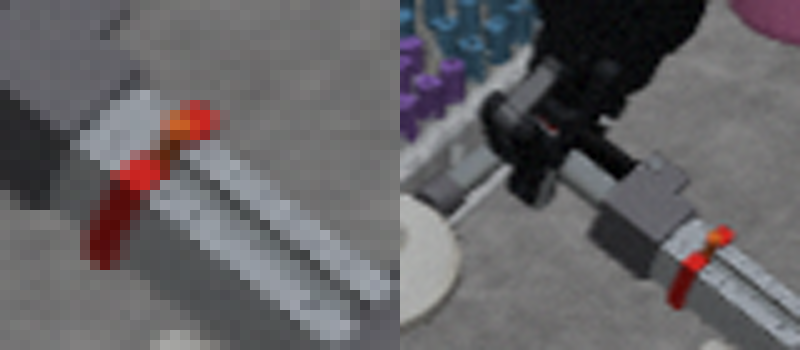

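```bash
python3 - <<'E'
from pm import *
f=imaging.grab_frame("scene")
for th in(0,.1,.2,.3):
    for z in (8.5,):
        w=m2w([-6+53*np.cos(th),-17.5-53*np.sin(th),z]); u,d=proj(f,w); print(th,np.round(u,1))
i=f["color"]; a=i.astype(int); k=(a[:,:,0]-np.maximum(a[:,:,1],a[:,:,2])>30); k[:150]=0;k[190:]=0
v,u=np.nonzero(k[:, 240:300]); print([(uu+240,vv,*np.round(toM(world(f,(uu+240,vv),win=0)[None],x)[1][0],0)) for uu,vv in zip(u,v)])
cv2.imwrite("pics/l7.png",cv2.resize(i[150:200,250:300],None,fx=12,fy=12,interpolation=cv2.INTER_NEAREST)[:,:,::-1])
print(imaging.regions_of("cam_lever","scene")[:1] and [ (r["box"],r["conf"]) for r in imaging.regions_of("cam_lever","scene")])
E
```

```text
0 [272.1 170.5]
0.1 [273.6 169.4]
0.2 [275.3 168.5]
0.3 [277.  167.7]
[(np.int64(270), np.int64(175), np.float64(31.0), np.float64(21.0), np.float64(40.0))]
[([279.0, 180.2, 11.0, 12.1], 0.43)]
```

View pics/l7.png

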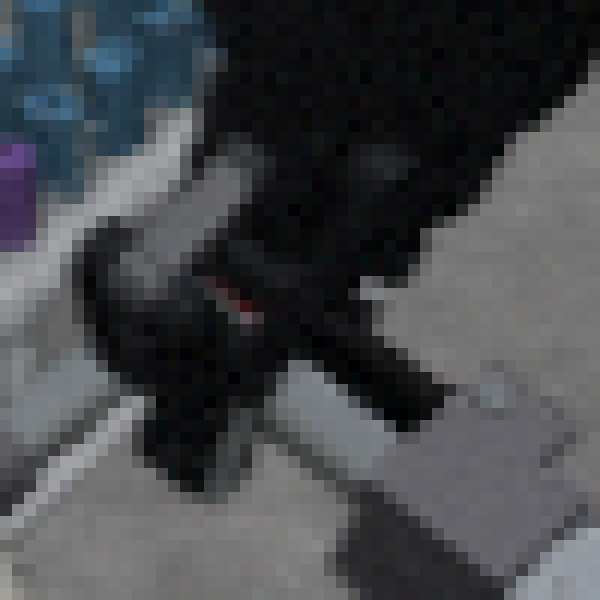

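The lever now lies along the rod: its red end shows through the fingers at px (270,175), close to where the model puts a shut lever (272,171), given its thickness. The jaws are off-centre (17 N sideways), so I'll re-centre and apply the full squeeze.

```bash
python3 -m handwheel '[{"offset":[0,-0.6,0],"rot":[0,0,0],"claw":-0.6},{"offset":[0,-0.6,0],"rot":[0,0,0],"claw":-0.8},{"offset":[0,-0.6,0],"rot":[0,0,0],"claw":-1},{"offset":[0,0,0],"rot":[0,0,0],"claw":-1},{"offset":[0,0,0],"rot":[0,0,0],"claw":-1},{"offset":[0,0,0],"rot":[0,0,0],"claw":-1}]' 40; python3 pm.py 36 -7 -6; python3 snap.py pics/s8.png
python3 - <<'E'
from pm import *
f=imaging.grab_frame("scene");i=f["color"]
cv2.imwrite("pics/l8.png",cv2.resize(i[150:200,250:300],None,fx=12,fy=12,interpolation=cv2.INTER_NEAREST)[:,:,::-1])
E
```

```text
clock: 9.55
position: [0.5611, -0.1135, 0.1421]
tool_rot: [-3.141, -0.315, -0.031]
force: [-6.5, 7.0, 11.4]
grip_width: 0.0271
scene red 6 [304.5 196.7] [-51.7 -10.9  15. ] [-52.4  -8.5  18. ]
scene red 12 [298.7 202.2] [-51.6  11.4  15. ] [-52.3  13.7  18. ]
scene orange 6 [302.5 197. ] [-49.1  -6.7  15. ] [-49.8  -4.3  18. ]
{'clock': 9.65, 'position': [0.561, -0.113, 0.142], 'tool_rot': [-3.141, -0.315, -0.031], 'force': [-6.764, 7.683, 11.479], 'grip_width': 0.027}
tcp in mouth [36.9 -4.4 -6.2]
rotvec to target (tool,deg) [-0.07 -0.03  0.12]
offset tool mm [-0.9  2.6 -0.2] target world [ 0.56  -0.116  0.142] offset in target axes [-0.9  2.6 -0.2]
```

View pics/s8.png

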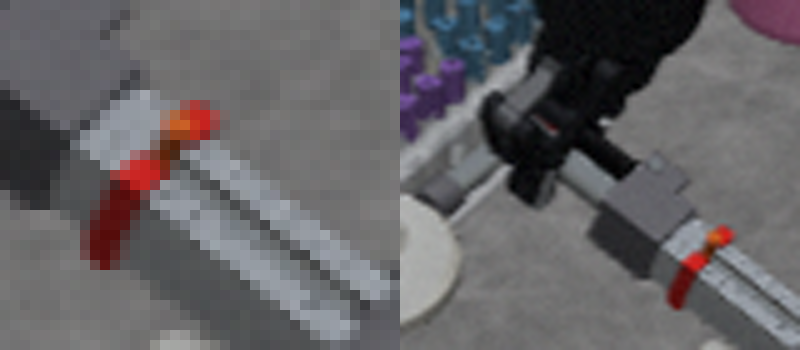

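View pics/l8.png

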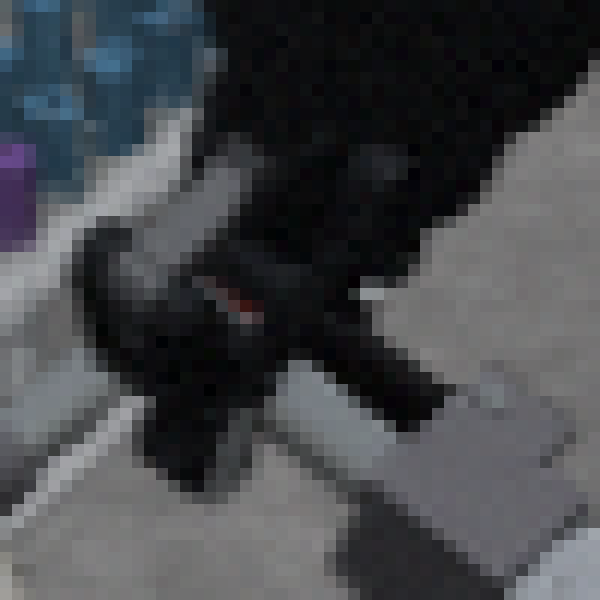

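```bash
python3 - <<'E'
from pm import *
f=imaging.grab_frame("scene")
for t in("label_roll","saline_bottle"): print(t,[(np.round(m["uv"],1).tolist(),round(m["conf"],2)) for m in imaging.mark_of(t,"scene")[:2]])
print(bot.job_done()); s=status.observe(); print(s["clock"],s["grip_width"],np.round(s["force"],1))
E
```

```text
label_roll [([347.2, 190.6], 0.57)]
saline_bottle [([273.1, 331.9], 0.94)]
the job is handed in; nothing more can be done
None
the job is handed in; nothing more can be done
```

I drew the boom out about 39 mm, until the orange pointer stood between the clip's lips. With the left finger still holding the cross-arm there, I closed the jaws so the right finger folded the cam lever shut. I handed the job in at about 10 s, with the jaws still squeezing at 40 N.

**Last checks**
- **Pointer:** it is within about 1 mm of the middle of the clip along the boom, by colour and ray measurement in the scene camera. The top camera was covered by the arm by then.
- **Red clip:** its lips moved no more than about 1 mm in the scene camera, which is within measuring noise.
- **Lever:** I judged it shut from the jaws stopping solidly at 27.1 mm and from the picture, where it lies along the rod. Its angle could not be read directly, because the fingers cover it.
- **Grip:** the sideways force on the tool fell from 17 N to 7 N after I re-centred. At a 40 N grip, both fingers should press well over 2 N.
- **Bottle and label roll:** the trained network found both within about 3 pixels of where they started.

**Disagreements**
- The 27.1 mm opening is about 2 mm less than the 29 to 30 mm I worked out from the given sizes. A lever that was not fully shut would have made the opening larger, not smaller.
- The jaws re-centred about 2.7 mm to the left as they closed. The lamp may therefore sit a millimetre or two left of where I fitted it.

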